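# Press the die plate down and slide it home under the hold-down springs

## Task

Load the embossing press: with the fingertips press the die plate down hard on its black rubber thumb pad, so that the sprung bed under it goes down, and keep pressing while you slide the plate under the two leaf springs until it is fully home against the back stop; then take your hand away and leave it there, held down by both springs. Do not lift the plate, do not touch the brass die or the leaf springs with the fingers, and leave everything else on the bench where it is.

Things in the scene. Friction and masses are not known exactly. Their poses are not given: they have to be found in the camera images.
- press: dark green bench embossing press, fixed. Origin: on the bench, under its bed; +x is the way the die plate slides in (level, towards the column). Base x = -290 to 250, y = +-100 mm, 30 mm thick. Steel guide rails along x at y = +-51.5 to +-66.5 mm, tops at z = 63 mm. Head over x = -10 to 70 mm, underside at z = 211 mm, head arm above it; column at x = 135 to 235 mm
- back_stop (a point): middle of the back stop's face on the press, at press x = 60 mm, z = 58 mm: the plate's leading edge meets it when home. Red marks on the rails at press x = -160 mm then stand at the plate's near edge
- bed_travel (a joint): how far the sprung steel bed under the die plate is pressed down, m: 0 up (rest), 0.008 on its stops. About 2 N on the plate starts it, then 1.7 N per mm: about 10 N at 5 mm, 14 N at 7 mm. Down by 5 mm or more the plate passes under the springs' upturned tips; higher, its edge butts against them. Keep it 6 mm or more down while sliding (12 to 20 N), or the fingertips slip
- spring_left_lift (a joint): lift angle of the leaf spring at press y = +41 mm, rad: 0 at rest with nothing under it, 0.02 to 0.09 when the plate is under it; it bears down with 2 to 5 N
- spring_right_lift (a joint): the same for the leaf spring at press y = -41 mm
- spring_left: blued steel leaf spring, 14 mm wide, over the plate's margin at press y = +41 mm. Origin at its clamp, press x = 85, z = 68 mm; it slopes down to its lowest point at press x = 0, z = 55 mm and ends in an upturned tip at press x = -16, z = 60.5 mm (underside); the plate comes from -x and runs under it
- spring_right: the same leaf spring at press y = -41 mm
- die_plate: loose aluminium plate 220 (x) x 100 (y) x 8 mm, about 0.66 kg with what is fixed on it, lying on the sprung bed between the rails (1.5 mm play each side). Origin: middle of its underside; +x is its leading edge, the same way as the press's +x. It starts 65 to 105 mm short of home. Metal on metal friction is low (about 0.14)
- plate_lead (a point): middle of the die plate's leading edge, on the plate's top face. In the press's frame: x = 60 mm when home; z = 65 mm with the bed up, about 61 mm when home and held by the springs
- pad_top (a point): centre of the top of the black ribbed rubber thumb pad, 45 (along x) x 50 x 2 mm, high friction (about 1.0), glued on the near end of the plate, 190 mm behind plate_lead; its top is 67 mm above the bench with the bed up, 60 mm with it pressed 7 mm down. This is where to press
- die: brass die block 44 x 40 x 12 mm with a star engraved on top, fixed on the plate's far half, its centre 33 mm behind the leading edge. Not to be touched. Origin: middle of its underside
- spare_die: loose brass die block 40 x 36 x 12 mm on the bench before the press; leave alone. Origin: middle of its underside
- hex_key: small L-shaped hex key lying beside the press, 90 mm long, 6 mm thick; leave alone
- maul: black-headed maul with a wooden handle, lying on the granite slab, head 75 mm long and 54 mm across, handle 140 mm; leave alone. Origin: under the middle of the head
- handstamp: steel hand stamp standing on the granite slab, 90 mm tall, 32 mm wide foot; leave alone. Origin: middle of its underside
- dye_bottle: amber glass bottle with black cap, 48 mm across, 95 mm tall; leave alone. Origin: middle of its underside
- rivet_jar: clear jar with steel lid, 60 mm across, 65 mm tall; leave alone. Origin: middle of its underside
- setter_block: wooden block 50 x 50 x 35 mm with an upright steel rivet setter, 117 mm tall in all; leave alone. Origin: middle of its underside
- thumb_pad: the same thumb pad as a body. Origin: middle of its underside, on the plate's top face
Not all that is in view belongs to the job. Leave any orange or red look-alike of the die_plate alone.

How it is judged:
By the outcome, as a careful person would: the job done as asked, in the order asked, and still so for the second after the job is handed in, with the robot touching nothing.
It also fails if it takes over 38 s, if anything falls off the work surface, if the arm or the gripper's body presses on something with over 40 N, if the wrist force passes 120 N, or if a joint passes its speed limit or range.

## Robot

A 6-joint arm with a two-finger parallel gripper is mounted at the origin on the work surface. World frame = base frame: x ahead of the robot, y to its left, z up, the work surface at z = 0. Lengths are in m, angles in rad, forces in N, time in s.
With the tool pointing down it reaches from about 0.275 to 1 m from the base axis. Payload 8.4 kg.
Tool frame: the origin (TCP) lies between the finger pads; the fingertips stand 22 mm ahead of it and the grasp point (between the pads) lies 3 mm ahead of it (manip.tip_reach is the distance from the TCP to the fingertips, in m); z points along the fingers, y is the direction in which the jaws open and shut (so a half turn about z gives the same grasp; the last joint's range is limited). The gripper opens to 85 mm and grips with 20 to 120 N. Pads are 22 mm wide; open, the fingers measure 114 mm over their backs; the gripper's body (76 mm by 85 mm) begins 54 mm behind the grasp point. The pads swing forward as they close: fully open they stand 13 mm farther back than shut.
Start: joints at [-1.113, 0.353, 1.633, -0, 1.155, -0.002], TCP at [0.277, -0.56, 0.253] pointing down, gripper open.
Joint ranges: [-2.63, 2.63], [-0.92, 2.1], [0.06, 2.66], [-1.3, 4.44], [0, 2.69], [-3.02, 3.02]. Speed limits (rad/s): [2.22, 2.22, 2.79, 3.14, 3.14, 3.14].

## Interface

Orientations are given as a unit quaternion [x, y, z, w].
In Python, from bench import manip gives the robot as it stands.
- The arm moves only by the tool servo_tool, never from a script. Its argument "series" is one flat list of numbers, 7 for each row, row after row: the turn, a rotation vector about the world's x, y, z in degrees, then the shift along the world's x, y, z in mm, then the finger opening in mm, from 0 to 85.4. In form: [rx, ry, rz, dx, dy, dz, hand, rx, ry, rz, dx, dy, dz, hand, ...]. A call has 1 to 12 rows; each row shifts and turns the commanded pose from where the row before left it; what a row does not reach is not made up. A row lasts 1/8 s, in which the tool goes at most 62.5 mm and 10.7 degrees, less where a joint would pass 70% of its speed; a pose out of reach is approached as far as the arm can. A call with a gripper value outside its range is refused whole. The fingers move at their own pace and stop on an object; the grip force is fixed at half the most. Time passes only in rows, so rows that do not move let the fingers close. It gives the time, the measured TCP pose, the force and the opening at its end, in the units of the state.
- manip.read_state(): the state, without advancing time (a new reading comes with each control period).
- manip.snapshot(name): name is "side" or "top"; returns (picture, depth): 480x640x3 uint8, red, green, blue; 480x640 float32, m along the optical axis (not along the pixel's ray), 0 where there is no reading.
- manip.get_calibration(name): a dict with "fx", "fy", "cx", "cy" (pixels), "k1" (the pictures are not rectified: a ray, as slopes to the right and down, at radius r is drawn at 1 + k1 r^2 times it, then the intrinsics apply), "xyz" and "orientation" of the camera in the world. Camera axes: x right, y up, looking along -z (the intrinsics and any distortion apply to the point x, -y, -z); pixel columns grow to the right and rows downward; lengths in m; the calibration is good to about 2 mm. A picture is of the moment at which its call begins. get_calibration takes no time and is no camera call.
- manip.finish_job(): hands the job in, once; it reports no verdict.
The state is a dict: "t": time; "joint_positions": joint angles; "joint_velocities": joint speeds; "joint_torque": joint torques, N m; "tcp_pos": TCP position; "tool_rot": TCP orientation; "ft_force": force on the tool from outside, world axes, zero at the start; "moment": the same for the moment, N m; "finger_gap": finger opening in m.
Only numpy, scipy, OpenCV 4.12 (cv2) and the standard library are available. Lean on these libraries where they do the work, as an engineer would, in place of code of your own. Each camera call takes 0.05 s, during which the arm holds its last target. There are 200 camera calls.

## Working session

There is one attempt and no reset: what is moved stays moved. The work goes in short steps, Python scripts to look and compute and a tool call to move; the robot and the scene stay as the last step left them, time stands still between calls to the robot, and variables do not carry over. Pictures are saved under pics/ and viewed, about 8 in all and at most 12, crops included, and the job is handed in when it is done.

Besides the shell and the picture viewer there is one more tool, called after "Call:" as name(argument=value, ...) on one line, values as JSON. servo_tool: Moves the arm, as the interface text tells. Its arguments: {"type":"object","properties":{"series":{"type":"array","items":{"type":"number"}}},"required":["series"]}

```bash
mkdir -p pics; cat > h.py <<'E'
import numpy as np, cv2
from scipy.spatial.transform import Rotation as R
from bench import manip
def cloud(name, depth, c=None):
    """world xyz for every pixel from depth"""
    c=c or manip.get_calibration(name)
    v,u=np.mgrid[0:480,0:640].astype(np.float32)
    K=np.array([[c['fx'],0,c['cx']],[0,c['fy'],c['cy']],[0,0,1.]])
    p=cv2.undistortPoints(np.stack([u.ravel(),v.ravel()],1)[:,None].astype(np.float64),K,np.array([c['k1'],0,0,0.]))[:,0]
    d=depth.ravel()
    P=np.stack([p[:,0]*d,-p[:,1]*d,-d],1)
    W=R.from_quat(c['orientation']).apply(P)+np.array(c['xyz'])
    return W.reshape(480,640,3)
E
python3 - <<'E'
from h import *
s=manip.read_state(); print(s, manip.tip_reach)
for n in('side','top'):
    im,d=manip.snapshot(n); np.savez(f'{n}0.npz',im=im,d=d)
    print(manip.get_calibration(n)); cv2.imwrite(f'pics/{n}0.png',im[:,:,::-1])
E
```

```text
{'t': 0.0, 'joint_positions': array([-1.11338320e+00,  3.53681813e-01,  1.63414462e+00, -1.83242742e-05,
        1.15518862e+00, -2.40234571e-03]), 'joint_velocities': array([-0.00131262, -0.00093729, -0.00041105, -0.00041491,  0.00046522,
       -0.00147859]), 'joint_torque': array([-5.44982875e-03, -6.05265999e+01, -3.42072773e+01, -4.33687583e-04,
        9.29546775e-03, -1.00347532e-05]), 'tcp_pos': array([ 0.27715962, -0.55968384,  0.25253614]), 'tool_rot': array([ 9.73686335e-01,  2.27891237e-01, -1.68573487e-04, -6.90984748e-04]), 'ft_force': array([ 0.37821164,  0.33876244, -0.28664374]), 'moment': array([-0.00909167,  0.00037828,  0.0414326 ]), 'finger_gap': 0.0853609429444278} 0.022
{'fx': 588.710555480896, 'fy': 588.710555480896, 'cx': 322.55812451190843, 'cy': 232.75257915982615, 'k1': -0.18052773783661755, 'xyz': array([1.22606274, 0.18031052, 1.48628798]), 'orientation': array([0.13998955, 0.20062899, 0.81101956, 0.53141152])}
{'fx': 518.2074774843591, 'fy': 518.2074774843591, 'cx': 326.2065813893659, 'cy': 233.34308289577427, 'k1': -0.008177421198224535, 'xyz': array([ 0.42251914, -0.10614609,  1.16303133]), 'orientation': array([-0.02563276,  0.02906489,  0.7071194 , -0.70603141])}
```

View pics/top0.png

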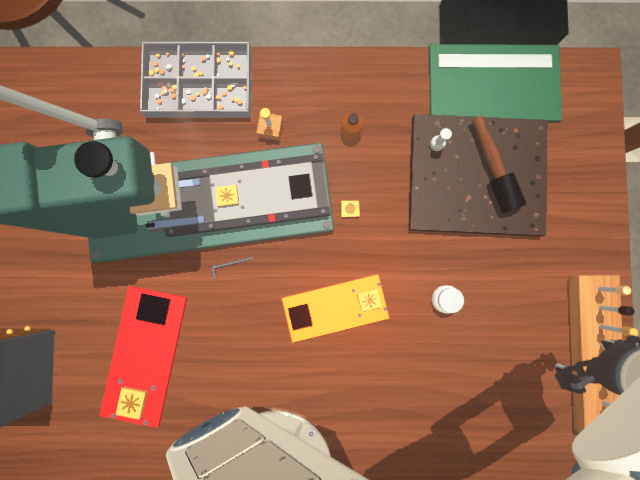

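View pics/side0.png

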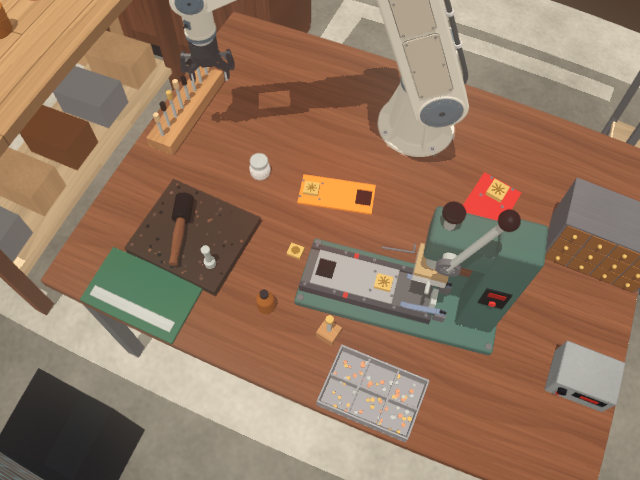

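The top view shows the plate (light grey) with its pad at about (301,187), the die at (227,195) and the red rail marks at (265,164) and (272,218). Press +x points left in the picture. The side view agrees: pad at (326,268), die at (384,282). The orange and red plates are look-alikes.

```bash
cat >> h.py <<'E'
def ray(name,uv,z):
    """cast pixel(s) onto plane z"""
    c=manip.get_calibration(name)
    K=np.array([[c['fx'],0,c['cx']],[0,c['fy'],c['cy']],[0,0,1.]])
    p=cv2.undistortPoints(np.array(uv,float).reshape(-1,1,2),K,np.array([c['k1'],0,0,0.]))[:,0]
    D=R.from_quat(c['orientation']).apply(np.c_[p[:,0],-p[:,1],-np.ones(len(p))])
    o=np.array(c['xyz']); return o+D*((z-o[2])/D[:,2])[:,None]
def blob(m,box):
    """centroid, area, min-area rect of largest component in box x0,y0,x1,y1"""
    q=np.zeros_like(m,np.uint8); x0,y0,x1,y1=box; q[y0:y1,x0:x1]=m[y0:y1,x0:x1]
    n,l,s,ce=cv2.connectedComponentsWithStats(q); i=1+np.argmax(s[1:,4])
    return ce[i],s[i,4],(l==i)
def masks(im):
    h=cv2.cvtColor(im,cv2.COLOR_RGB2HSV).astype(int); H,S,V=h[...,0],h[...,1],h[...,2]
    return dict(black=V<45, red=((H<6)|(H>174))&(S>180)&(V>120), brass=(H>18)&(H<32)&(S>90)&(V>150), plate=(S<30)&(V>150))
E
python3 - <<'E'
from h import *
B={'top':dict(pad=('black',(285,170,318,202),.067),r1=('red',(255,155,275,172),.063),r2=('red',(262,210,282,226),.063),die=('brass',(210,180,243,212),.077),plate=('plate',(205,165,320,225),.065)),
'side':dict(pad=('black',(312,255,340,282),.067),r1=('red',(338,288,355,304),.063),r2=('red',(350,246,366,262),.063),die=('brass',(370,270,398,296),.077))}
for n in B:
    f=np.load(n+'0.npz'); M=masks(f['im']); C=cloud(n,f['d'])
    for k,(m,b,z) in B[n].items():
        c,a,l=blob(M[m],b)
        r=cv2.minAreaRect(np.argwhere(l)[:,::-1].astype(np.float32))
        W=ray(n,cv2.boxPoints(r),z)[:,:2]
        print(n,k,c.round(1),a,'ray',ray(n,c,z)[0].round(4),'dep',np.median(C[l],0).round(4),'sides mm',(1e3*np.linalg.norm(W-np.roll(W,1,0),axis=1)).round(1)[:2])
E
```

```text
Traceback (most recent call last):
  File "h.py", line 24, in blob
    n,l,s,ce=cv2.connectedComponentsWithStats(q); i=1+np.argmax(s[1:,4])
                                                      ~~~~~~~~~^^^^^^^^^
ValueError: attempt to get argmax of an empty sequence
```

```bash
cat > m.py <<'E'
from h import *
B={'top':dict(pad=('black',(285,170,318,202),.067),r1=('red',(255,155,275,172),.063),r2=('red',(262,210,282,226),.063),die=('brass',(210,180,243,212),.077),plate=('plate',(205,165,320,225),.065)),
'side':dict(pad=('black',(312,255,340,282),.067),r1=('red',(338,288,355,304),.063),r2=('red',(350,246,366,262),.063),die=('brass',(370,270,398,296),.077))}
for n in B:
    f=np.load(n+'0.npz'); M=masks(f['im']); C=cloud(n,f['d'])
    for k,(m,b,z) in B[n].items():
        try: c,a,l=blob(M[m],b)
        except ValueError:
            print(n,k,'none',f['im'][(b[1]+b[3])//2,(b[0]+b[2])//2]); continue
        r=cv2.minAreaRect(np.argwhere(l)[:,::-1].astype(np.float32))
        W=ray(n,cv2.boxPoints(r),z)[:,:2]
        print(n,k,c.round(1),a,'ray',ray(n,c,z)[0].round(4),'dep',np.median(C[l],0).round(4),'sides mm',(1e3*np.linalg.norm(W-np.roll(W,1,0),axis=1)).round(1)[:2])
E
sed -i 's/(S>180)&(V>120)/(S>120)\&(V>110)/;s/V<45/V<60/' h.py; python3 m.py; python3 -c "
import numpy as np
f=np.load('top0.npz')['im'];print(f[187,285:318].sum(1), f[164,262:269])"
```

```text
top pad [303. 183.] 3 ray [ 0.6155 -0.0621  0.067 ] dep [ 0.616  -0.062   0.0649] sides mm [6.1 0. ]
top r1 [264.7 163.8] 42 ray [0.6581 0.0205 0.063 ] dep [0.6577 0.0209 0.0632] sides mm [14.3 13. ]
top r2 [271.5 217.7] 47 ray [0.5414 0.005  0.063 ] dep [0.5411 0.0052 0.0622] sides mm [15.9 13. ]
top die [226.3 194.9] 354 ray [0.5884 0.0994 0.077 ] dep [0.5885 0.0999 0.0767] sides mm [39.7 44.8]
top plate [262.4 191.6] 3819 ray [0.5974 0.0247 0.065 ] dep [0.5966 0.0237 0.0646] sides mm [100.8 223.7]
side pad none [72 52 49]
side r1 [344.9 294.7] 27 ray [0.659  0.0206 0.063 ] dep [0.66   0.0208 0.0636] sides mm [16.9 10.5]
side r2 [356.1 255.3] 23 ray [0.5412 0.0049 0.063 ] dep [0.5426 0.0045 0.0646] sides mm [15.  10.8]
side die [383.2 281.9] 204 ray [0.5912 0.1005 0.077 ] dep [0.5917 0.1011 0.0766] sides mm [42.4 44.2]
[658 654 656 658 582 216 172 178 173 179 162 177 177 169 174 165 167 173
 172 174 173 178 170 178 169 208 432 657 655 592 391 381 378] [[231  89  82]
 [253  86  74]
 [253  82  70]
 [253  88  75]
 [253  85  74]
 [249  88  80]
 [151  97  95]]
```

```bash
sed -i 's/V<60/V<75/' h.py; cat >m2.py <<'E'
from h import *
f=np.load('top0.npz'); M=masks(f['im']); g=f['im']
c,a,l=blob(M['black'],(285,168,320,205)); r=cv2.minAreaRect(np.argwhere(l)[:,::-1].astype(np.float32))
pad=ray('top',c,.067)[0]; W=ray('top',cv2.boxPoints(r),.067)[:,:2]; print('pad',c,pad.round(4),np.linalg.norm(W-np.roll(W,1,0),axis=1).round(4))
f2=np.load('side0.npz'); h=cv2.cvtColor(f2['im'],cv2.COLOR_RGB2HSV)[...,2]
c2,a2,l2=blob(h<60,(314,255,340,282)) if (h[255:282,314:340]<60).any() else (None,0,None)
if a2: print('side pad',c2,a2,ray('side',c2,.067)[0].round(4))
lm=blob(M['plate'],(205,165,320,225))[2]
q=ray('top',cv2.boxPoints(cv2.minAreaRect(np.argwhere(lm)[:,::-1].astype(np.float32))),.065)[:,:2]
print(q.round(4)); 
e=[q[(i+1)%4]-q[i] for i in range(4)]
for v in e: print(np.degrees(np.arctan2(v[1],v[0])).round(2),np.linalg.norm(v).round(4))
# green base corners: base top z=.03
die=np.array([.5884,.0994]);d=die-pad[:2];print('pad->die',np.degrees(np.arctan2(d[1],d[0])),np.linalg.norm(d))
r1,r2=np.array([.6585,.0206]),np.array([.5413,.005]); d=r1-r2; n=np.array([-d[1],d[0]])/np.linalg.norm(d); print('rail',np.degrees(np.arctan2(n[1],n[0])))
for ang in (97.0,97.6):
    n=np.array([np.cos(np.radians(ang)),np.sin(np.radians(ang))]); m=(r1+r2)/2
    print(ang,n,'pad press x',-.16+(pad[:2]-m)@n,'y',(pad[:2]-m)@[-n[1],n[0]],'to home',-.13+.16-(pad[:2]-m)@n)
E
python3 m2.py
```

```text
pad [299.84064665 185.85450346] [ 0.6093 -0.0554  0.067 ] [0.0477 0.0417 0.0477 0.0415]
[[ 0.6338  0.1417]
 [ 0.6636 -0.08  ]
 [ 0.5633 -0.0932]
 [ 0.534   0.127 ]]
-82.35 0.2237
-172.48 0.1011
97.58 0.2222
8.41 0.1008
pad->die 97.69595791993905 0.1562007392140822
rail 97.58183411785178
97.0 [-0.12186934  0.99254615] pad press x -0.22883322195622322 y -0.0010368901859522416 to home 0.09883322195622321
97.6 [-0.13225639  0.99121554] pad press x -0.22884030587716905 y -0.0003160266922542497 to home 0.09884030587716905
```

Call:
servo_tool(series=[0,0,5.9,27.7,42,-6,0,0,0,5.9,27.7,42,-6,0,0,0,5.9,27.7,42,-6,0,0,0,5.9,27.7,42,-6,0,0,0,5.9,27.7,42,-6,0,0,0,5.9,27.7,42,-6,0,0,0,5.9,27.7,42,-6,0,0,0,5.9,27.7,42,-6,0,0,0,5.9,27.7,42,-6,0,0,0,5.9,27.7,42,-6,0,0,0,5.9,27.7,42,-6,0,0,0,5.9,27.7,42,-6,0])

```text
t: 1.6
tcp_pos: [0.6103, -0.0546, 0.1808]
tool_rot: [0.66, 0.751, -0.0, -0.0]
ft_force: [0.6, -0.8, 0.9]
finger_gap: 0.0003
```

Call:
servo_tool(series=[0,0,0,0,0,-15,0,0,0,0,0,0,-15,0,0,0,0,0,0,-15,0,0,0,0,0,0,-15,0,0,0,0,0,0,0,0])

```text
t: 2.22
tcp_pos: [0.6086, -0.0567, 0.1198]
tool_rot: [0.662, 0.749, -0.001, -0.001]
ft_force: [-0.6, 0.9, -0.6]
finger_gap: 0.0001
```

```bash
python3 - <<'E'
from h import *
s=manip.read_state(); print(s['tcp_pos'],s['ft_force'])
im,d=manip.snapshot('side'); cv2.imwrite('pics/side1.png',cv2.resize(im[200:360,240:460,::-1],None,fx=3,fy=3))
E
```

```text
[ 0.60859684 -0.05665253  0.11980751] [-0.64717515  0.88730551 -0.5658212 ]
```

View pics/side1.png

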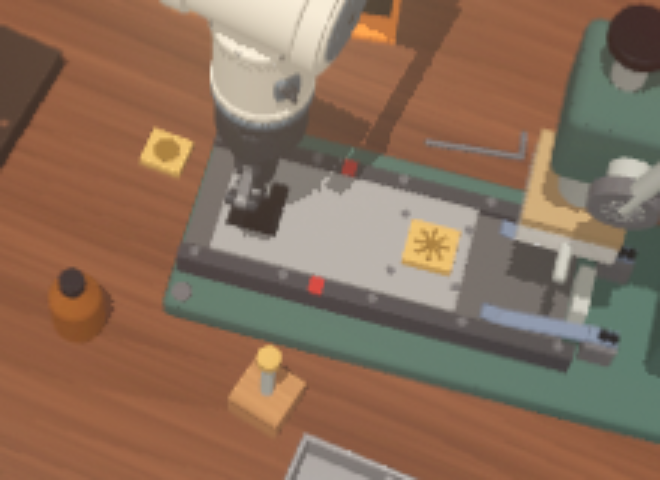

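The crop shows the closed fingers above the pad (crop pixel 245,200), clear of the rails. Next I lower them gently.

Call:
servo_tool(series=[0,0,0,0,1,-10,0,0,0,0,0,0,-10,0,0,0,0,0,0,-6,0,0,0,0,0,0,-3,0,0,0,0,0,0,-2,0,0,0,0,0,0,0,0])

```text
t: 3.02
tcp_pos: [0.6098, -0.0551, 0.0903]
tool_rot: [0.662, 0.75, -0.0, 0.0]
ft_force: [0.8, 0.4, 0.3]
finger_gap: 0.0
```

Call:
servo_tool(series=[0,0,0,0,0,-1.5,0,0,0,0,0,0,-1.5,0,0,0,0,0,0,0,0])

```text
t: 3.4
tcp_pos: [0.61, -0.0551, 0.0876]
tool_rot: [0.662, 0.75, 0.0, 0.0]
ft_force: [-1.1, 0.2, 4.7]
finger_gap: -0.0001
```

Call:
servo_tool(series=[0,0,0,0,0,-2,0,0,0,0,0,0,-2,0,0,0,0,0,0,-1.6,0,0,0,0,0,0,0,0,0,0,0,0,0,0,0])

```text
t: 4.03
tcp_pos: [0.6103, -0.0551, 0.0829]
tool_rot: [0.662, 0.75, 0.0, 0.0]
ft_force: [-2.0, 0.1, 11.7]
finger_gap: -0.0001
```

Call:
servo_tool(series=[0,0,0,0,0,-1,0,0,0,0,0,0,-0.7,0,0,0,0,0,0,0,0,0,0,0,0,0,0,0])

```text
t: 4.53
tcp_pos: [0.6105, -0.0551, 0.0815]
tool_rot: [0.662, 0.75, 0.001, 0.001]
ft_force: [-3.0, 0.4, 15.6]
finger_gap: -0.0
```

Call:
servo_tool(series=[0,0,0,-0.4,3,0,0,0,0,0,-0.6,4,0,0,0,0,0,-0.6,4,0,0,0,0,0,-0.5,4,0,0,0,0,0,0,0,0,0])

```text
t: 5.15
tcp_pos: [0.6091, -0.0403, 0.0817]
tool_rot: [0.662, 0.75, 0.001, 0.001]
ft_force: [-2.3, -1.5, 14.1]
finger_gap: -0.0002
```

Call:
servo_tool(series=[0,0,0,-0.5,4,-0.4,0,0,0,0,-0.5,4,0,0,0,0,0,-0.6,4,0,0,0,0,0,-0.5,4,0,0,0,0,0,-0.5,4,0,0,0,0,0,-0.6,4,0,0,0,0,0,0,0,0,0])

```text
t: 6.02
tcp_pos: [0.6059, -0.0166, 0.081]
tool_rot: [0.662, 0.75, 0.001, 0.002]
ft_force: [0.1, -3.1, 12.7]
finger_gap: -0.0
```

```bash
python3 - <<'E'
from h import *
im,d=manip.snapshot('side'); cv2.imwrite('pics/side2.png',cv2.resize(im[220:340,290:450,::-1],None,fx=4,fy=4))
c,a,l=blob(masks(im)['brass'],(365,270,420,300)); p=ray('side',c,.070)[0]; print(c,a,p)
n=np.array([-.1323,.9912]); print('die travel',(p[:2]-[.5912,.1005])@n)
E
```

```text
[397.06878307 286.77777778] 189 [0.58665323 0.13850473 0.07      ]
die travel 0.0382718247519475
```

View pics/side2.png

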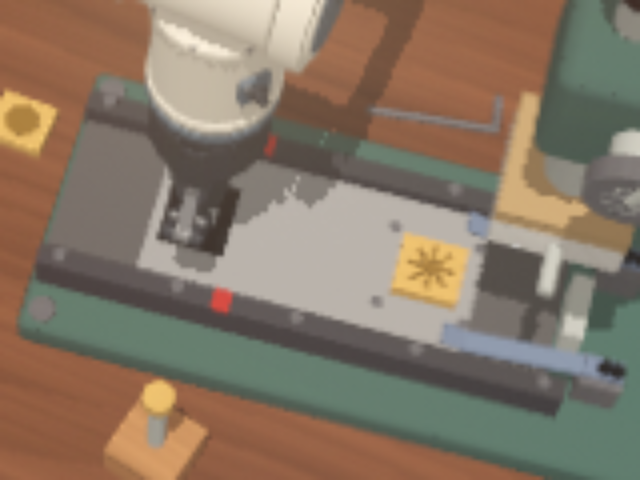

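The plate has followed the fingers (38 mm by the die, 38.7 mm by the TCP). Its leading edge is already under both spring tips (crop 445,335 and 475,222). I continue with a little more pressure.

Call:
servo_tool(series=[0,0,0,-0.5,4,-0.5,0,0,0,0,-0.5,4,-0.3,0,0,0,0,-0.6,4,0,0,0,0,0,-0.5,4,0,0,0,0,0,-0.5,4,0,0,0,0,0,-0.6,4,0,0,0,0,0,0,0,0,0])

```text
t: 6.95
tcp_pos: [0.6028, 0.0073, 0.081]
tool_rot: [0.662, 0.75, 0.001, 0.002]
ft_force: [-2.3, -3.4, 19.4]
finger_gap: -0.0003
```

Call:
servo_tool(series=[0,0,0,-0.5,4,0,0,0,0,0,-0.5,4,0,0,0,0,0,-0.6,4,0,0,0,0,0,-0.5,4,0,0,0,0,0,-0.5,4,0,0,0,0,0,-0.5,4,0,0,0,0,0,0,0,0,0])

```text
t: 7.82
tcp_pos: [0.5996, 0.0314, 0.081]
tool_rot: [0.661, 0.75, 0.001, 0.001]
ft_force: [-2.7, -4.1, 20.5]
finger_gap: 0.0005
```

Call:
servo_tool(series=[0,0,0,-0.3,2,0,0,0,0,0,-0.3,2,0,0,0,0,0,-0.2,2,0,0,0,0,0,-0.3,2,0,0,0,0,0,0,0,0,0])

```text
t: 8.45
tcp_pos: [0.5985, 0.0391, 0.081]
tool_rot: [0.661, 0.75, 0.001, 0.002]
ft_force: [-3.2, -6.4, 20.0]
finger_gap: 0.0004
```

Call:
servo_tool(series=[0,0,0,-0.1,1,0,0,0,0,0,-0.2,1,0,0,0,0,0,0,0,0,0])

```text
t: 8.82
tcp_pos: [0.5983, 0.041, 0.081]
tool_rot: [0.662, 0.75, 0.001, 0.002]
ft_force: [-2.7, -5.5, 20.7]
finger_gap: -0.0001
```

Call:
servo_tool(series=[0,0,0,-0.1,1,0,0,0,0,0,0,0,0,0])

```text
t: 9.07
tcp_pos: [0.5982, 0.042, 0.081]
tool_rot: [0.661, 0.75, 0.001, 0.002]
ft_force: [-2.8, -6.7, 20.5]
finger_gap: 0.0002
```

Call:
servo_tool(series=[0,0,0,-0.1,1,0,0,0,0,0,0,0,0,0])

```text
t: 9.32
tcp_pos: [0.598, 0.043, 0.081]
tool_rot: [0.662, 0.75, 0.001, 0.002]
ft_force: [-2.6, -7.3, 20.6]
finger_gap: 0.0002
```

Call:
servo_tool(series=[0,0,0,-0.1,1,0,0,0,0,0,0,0,0,0])

```text
t: 9.57
tcp_pos: [0.598, 0.0434, 0.081]
tool_rot: [0.661, 0.75, 0.0, 0.002]
ft_force: [-3.7, -9.6, 20.6]
finger_gap: -0.0001
```

Call:
servo_tool(series=[0,0,0,-0.1,1,0,0,0,0,0,0,0,0,0])

```text
t: 9.82
tcp_pos: [0.598, 0.0436, 0.081]
tool_rot: [0.661, 0.75, -0.0, 0.002]
ft_force: [-3.0, -15.5, 19.7]
finger_gap: -0.0002
```

```bash
python3 - <<'E'
from h import *
im,d=manip.snapshot('top'); cv2.imwrite('pics/top2.png',cv2.resize(im[130:260,150:350,::-1],None,fx=4,fy=4))
E
```

```text
(no output)
```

View pics/top2.png

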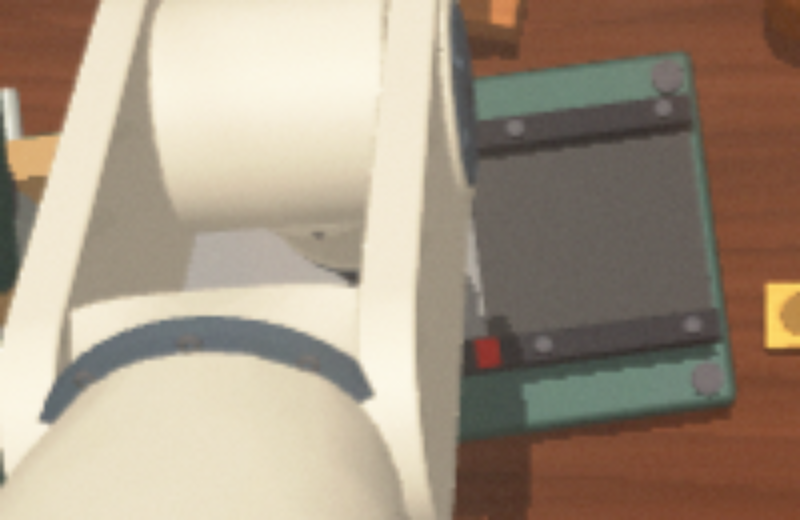

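The top view shows the plate's near edge (crop 483,315) in line with the red mark (487,352). Pushing force rises with no further advance, so the plate is home. I ease the forward load and lift straight up.

Call:
servo_tool(series=[0,0,0,0.2,-1.2,0,0,0,0,0,0,0,1,0,0,0,0,0,0,2,0,0,0,0,0,0,2,0,0,0,0,0,0,3,0,0,0,0,0,0,5,0,0,0,0,0,0,10,0,0,0,0,0,0,20,0,0,0,0,0,0,30,0,0,0,0,0,0,30,0])

```text
t: 11.12
tcp_pos: [0.5963, 0.0449, 0.1831]
tool_rot: [0.662, 0.75, -0.0, -0.0]
ft_force: [-0.5, 0.3, 1.1]
finger_gap: -0.0001
```

Call:
servo_tool(series=[0,0,0,-10,-40,10,0,0,0,0,-20,-50,0,0,0,0,0,-25,-50,0,0,0,0,0,-25,-50,0,0,0,0,0,-25,-50,0,0,0,0,0,-25,-50,0,0,0,0,0,0,0,0,0])

```text
t: 12.0
tcp_pos: [0.465, -0.248, 0.1923]
tool_rot: [0.663, 0.748, -0.0, 0.0]
ft_force: [-0.9, 1.2, 0.2]
finger_gap: 0.0004
```

```bash
python3 - <<'E'
from h import *
n=np.array([-.1323,.9912]); m=np.array([.5999,.0128])
im,d=manip.snapshot('top'); C=cloud('top',d); M=masks(im)
cv2.imwrite('pics/top3.png',cv2.resize(im[130:260,130:350,::-1],None,fx=3.6,fy=3.6)); np.savez('top3.npz',im=im,d=d)
i2,d2=manip.snapshot('side'); cv2.imwrite('pics/side3.png',cv2.resize(i2[220:340,310:470,::-1],None,fx=4,fy=4)); np.savez('side3.npz',im=i2,d=d2)
c,a,l=blob(M['black'],(240,170,290,210)); p=ray('top',c,.063)[0]; print('pad',c,a,p,np.median(C[l],0),'press x',-.16+(p[:2]-m)@n)
try:
    c,a,l=blob(M['plate'],(150,165,290,225)); h=C[l]; print('plate z',np.median(h,0),'near edge x',np.percentile(-.16+(h[:,:2]-m)@n,[1,99]))
except ValueError: pass
print(manip.read_state()['ft_force'])
E
```

```text
pad [253.86403509 191.64254386] 456 [0.59758012 0.04320825 0.063     ] [0.59715063 0.04312435 0.06343132] press x -0.12955242033896633
plate z [0.58863959 0.10269907 0.06118147] near edge x [-0.15882015  0.01175407]
[-0.04455517  0.20513169  0.33755068]
```

View pics/top3.png

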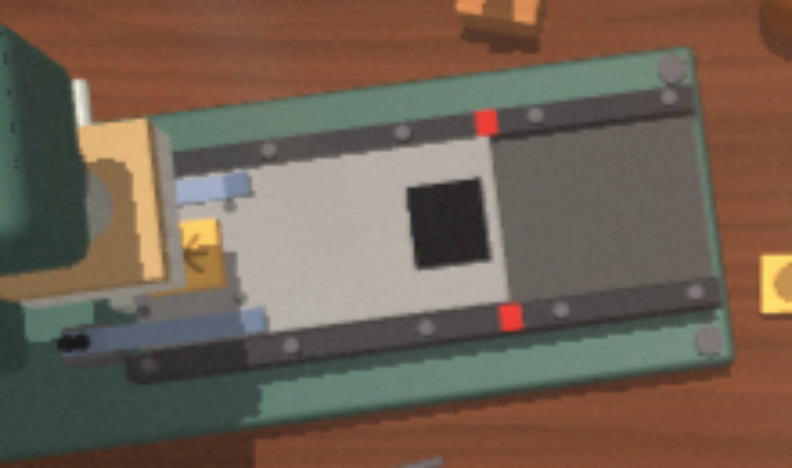

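View pics/side3.png

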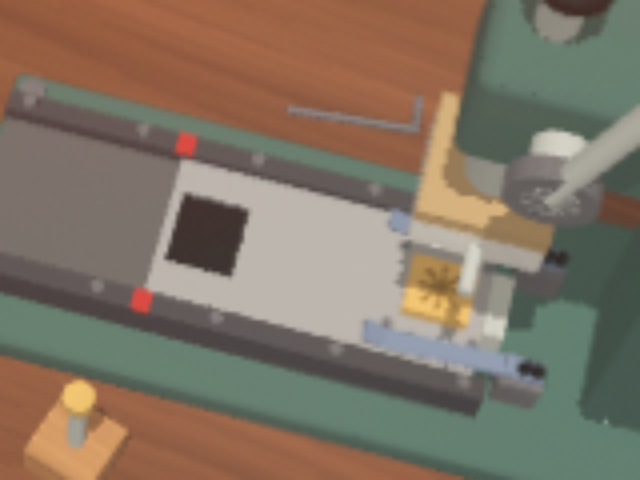

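Both views show the plate's near edge between the red marks, with both springs lying over its margins. The plate's top is at z = 61.2 mm and the pad at press x = -129.6 mm (home is -130). I hand the job in.

```bash
python3 -c "
from bench import manip; print(manip.finish_job())"
```

```text
the job is handed in; nothing more can be done
None
```

The die plate is home against the back stop and held down by both leaf springs. I handed the job in at about 12 s.

- **What I did:** I pressed the closed fingertips on the rubber thumb pad at about 13–20 N, which put the bed nearly or fully on its stops. Holding that, I slid the plate about 99 mm under both springs. At the stop the pushing force rose to about 15 N with no further advance. I then eased off, lifted straight up and moved the hand clear.
- **Last checks:**
  - The pad centre measured press x = -129.6 mm, against -130 when home.
  - The plate top measured z = 61.2 mm, against about 61 expected.
  - The near edge lies at the red marks.
  - Both springs lie over the plate's margins in both views.
  - The wrist force is about zero.
- **Limits:** I could not read the spring lift angles directly; I judged them from the plate's height and the pictures. I did not measure the other bench items; the arm passed well above them, and those in the last close-ups look unmoved. No check failed or disagreed by more than the 2 mm the camera calibration is good to.

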